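Sort left- and right-hand tray-rack brackets

ROBOT

A 7-joint arm with a two-finger parallel gripper is mounted at the origin on the work surface. World frame = base frame: x ahead of the robot, y to its left, z up, the work surface at z = 0. Lengths are in m, angles in rad, forces in N, time in s.
With the tool pointing down it reaches from about 0.425 to 0.95 m from the base axis. Payload 4.7 kg.
Tool frame: the origin (TCP) lies on the centre line of the jaws, within the pads' length; the fingertips stand robot.nose_length ahead of it and the grasp point (between the pads) lies 8 mm behind it (robot.nose_length is the distance from the TCP to the fingertips, in m); z points along the fingers, x is the direction in which the jaws open and shut, and the axes are right-handed (so a half turn about z gives the same grasp; the last joint's range is limited). The gripper opens to 85 mm and grips with 20 to 120 N. Pads are 22 mm wide; open, the fingers measure 114 mm over their backs; the gripper's body (76 mm by 85 mm) begins 54 mm behind the grasp point. The pads swing forward as they close: fully open they stand 13 mm farther back than shut.
Start: joints at [-1.168, 0.469, -0.049, 1.532, 0.024, 1.141, -0.082], TCP at [0.282, 0.613, 0.242] pointing down, gripper open.
Joint ranges: [-2.59, 2.59], [-0.33, 1.99], [-1.39, 1.29], [0.1, 2.45], [-1.04, 4.18], [0.21, 1.99], [-2.66, 2.66]. Speed limits (rad/s): [2.57, 2.57, 3.14, 3.14, 3.14, 3.14, 3.14].

INTERFACE

Orientations are given as [roll, pitch, yaw] about the fixed x, y, z axes, in that order (R = Rz(yaw) Ry(pitch) Rx(roll)).
In Python, from plant import robot gives the robot as it stands. Calls block until the motion is done:
- robot.goto(position, orientation): joint-space move of the TCP to a pose.
- robot.move_straight(position, vel=0.15, attitude=None, contact_N=None): straight line of the TCP; attitude=None keeps the orientation; vel is the mean speed in m/s. With contact_N (N) it stops when the force on the tool has changed by that much, and returns True; else False.
- robot.move_joints(angles): joint-space move.
- robot.grip(opening, strength=None): opening from 0.0 (shut) to 1.0 (fully open); strength is the grip in N (None keeps the last); returns when the fingers have stopped.
- robot.sleep(seconds).
- robot.inverse_kinematics(position, orientation): joint angles nearest the present ones, or None.
- robot.sense(): the state.
- robot.grab_frame(name): name is "scene" or "top" or "wrist"; returns a dict with "image" (384x512x3 uint8, red, green, blue), "range_z" (384x512 float32, m along the optical axis (not along the pixel's ray), 0 where there is no reading), "fx", "fy", "cx", "cy" (pixels), "R" (3x3) and "t" (3): a world point X has camera coordinates R X + t. Camera axes: x right, y down, z forward; pixel columns grow to the right and rows downward; lengths in m; the calibration is good to about 2 mm. A picture is of the moment at which its call begins.
A pose or a line that the arm cannot do raises robot.IKError and nothing moves.
- robot.close_job(): hands the job in, once; it reports no verdict.
The state is a dict: "t": time; "joint_pos": joint angles; "joint_velocities": joint speeds; "effort": joint torques, N m; "tcp_pos": TCP position; "tcp_rot": TCP orientation; "wrist_force": force on the tool from outside, world axes, zero at the start; "torque": the same for the moment, N m; "opening": opening from 0.0 (shut) to 1.0 (fully open).
Only numpy, scipy, OpenCV 4.12 (cv2) and the standard library are available. Lean on these libraries where they do the work, as an engineer would, in place of code of your own. Each camera call takes 0.05 s, during which the arm holds its last target.

TASK

The tray rack has been taken apart for cleaning. Sort its two loose brackets that have the foot at one end: lay each in the white tub whose fixed sample bracket has the same hand (a left-hand bracket goes with the left-hand sample, its mirror image with the other), standing foot-side down on the tub's floor, just as it stands on the bench. The bracket with its foot in the middle fits either side and is not part of the job.

Things in the scene. Friction and masses are not known exactly. Their poses are not given: they have to be found in the camera images.
- bracket_left_center (a point): Loose left-hand bracket, dark steel, 0.2 kg (sizes in mm): box arm 100 long, 20 thick, 50 high; at one end a flat foot (32 along the arm, 6 thick, level with the underside) juts 35 out of one side: seen from above, foot end pointing away from you, to the left. Point: centre of the arm, 25 above its underside. x: along the arm to the foot end; y: across it, foot on +y; z up. Any yaw. Grip mid-arm (foot: x 18 to 50).
- bracket_right_center (a point): Loose right-hand bracket, dark steel, 0.2 kg (sizes in mm): box arm 100 long, 20 thick, 50 high; at one end a flat foot (32 along the arm, 6 thick, level with the underside) juts 35 out of one side: seen from above, foot end pointing away from you, to the right. Point: centre of the arm, 25 above its underside. x: along the arm to the foot end; y: across it, foot on -y; z up. Any yaw. Grip mid-arm (foot: x 18 to 50).
- tub_left: Fixed open white tub for left-hand brackets (sizes in mm): 220 (x) by 180 (y), 55 high, walls and floor 6 thick. Origin: centre of its underside, on the bench; z up. Outside its far (+x) end, on a white board 78 x 116, a left-hand sample bracket is fixed, arm across the tub's end, top 62 above the bench. The tubs stand to the robot's left and right; which is where varies.
- tub_right: Fixed open white tub for right-hand brackets (sizes in mm): 220 (x) by 180 (y), 55 high, walls and floor 6 thick. Origin: centre of its underside, on the bench; z up. Outside its far (+x) end, on a white board 78 x 116, a right-hand sample bracket is fixed, arm across the tub's end, top 62 above the bench. The tubs stand to the robot's left and right; which is where varies.
Things that resemble listed ones, but are neither listed nor needed, are in the scene too. Leave any purple or red look-alike of the part that bears bracket_right_center alone. What is shaped like the part that bears bracket_left_center but green is not meant.

How it is judged:
At the end, for the whole second after the job is handed in: Each bracket stands inside the tub of its own hand: its centre within 95 mm along and 75 mm across of the tub's centre, less than 42 mm above the tub's underside (down on the floor), foot-side down within 0.2 rad of upright (x of bracket_left_center in the frame of tub_left between -0.095 and 0.095 m and y of bracket_left_center in the frame of tub_left between -0.075 and 0.075 m and z of bracket_left_center in the frame of tub_left below 0.042 m and angle between each of bracket_left_center, bracket_right_center's own z axis and vertical below 0.2 rad and x of bracket_right_center in the frame of tub_right between -0.095 and 0.095 m and y of bracket_right_center in the frame of tub_right between -0.075 and 0.075 m and z of bracket_right_center in the frame of tub_right below 0.042 m); the robot touches nothing.
It also fails if it takes over 53 s, if anything falls off the work surface, if the arm or the gripper's body presses on something with over 40 N, if the wrist force passes 120 N, or if a joint passes its speed limit or range.

## Working session

There is one attempt and no reset: what is moved stays moved. The work goes in short steps, each a Python script; the robot and the scene stay as the last script left them, time stands still between calls to the robot, and variables do not carry over. Pictures are saved under pics/ and viewed, and the job is handed in when it is done.

```bash
ls; mkdir -p pics; python3 - <<'E'
from plant import robot
import cv2,numpy as np
s=robot.sense();print(s['t'],s['tcp_pos'],s['tcp_rot'],s['opening'],robot.nose_length)
for n in ['scene','top']:
    f=robot.grab_frame(n);cv2.imwrite(f'pics/{n}0.png',f['image'][:,:,::-1]);np.savez(f'pics/{n}0.npz',**f)
    print(n,f['fx'],f['cx'],f['cy'],(-f['R'].T@f['t']).round(3),f['R'].round(3).tolist())
E
```

```text
pics
0.0 [0.28223946 0.61252336 0.24122789] [3.14156491e+00 2.02681700e-03 1.13896266e+00] 0.9973333664388278 0.011
scene 470.94574148675974 250.9546241595049 190.95730230664378 [ 1.123 -0.407  0.754] [[0.539, 0.842, 0.021], [0.577, -0.351, -0.737], [-0.613, 0.41, -0.675]]
top 438.65031361081924 266.4411660780509 191.1118523277042 [ 0.271 -0.002  1.179] [[0.025, -1.0, -0.004], [-0.981, -0.023, -0.195], [0.195, 0.009, -0.981]]
```

View pics/scene0.png

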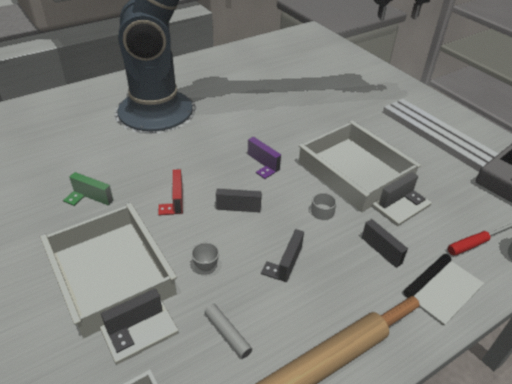

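View pics/top0.png

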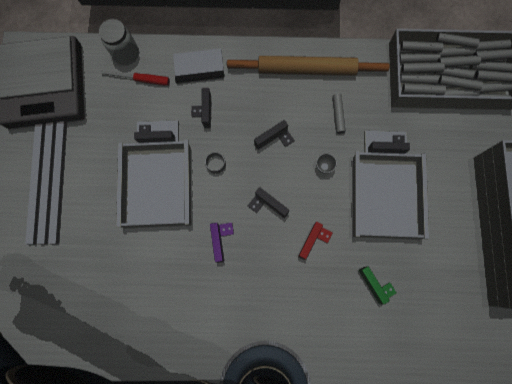

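The top view shows three dark brackets, at about (204,107), (272,135) and (270,203). The tubs are at (154,184) and (390,196), with their samples at (155,134) and (388,145). The purple, red and green look-alikes are at (218,242), (314,241) and (376,285). I'll zoom in to tell the foot types and hands apart.

```bash
python3 - <<'E'
import cv2,numpy as np
im=cv2.imread('pics/top0.png')
a=cv2.resize(im[80:225,110:305],None,fx=4,fy=4,interpolation=cv2.INTER_CUBIC)
cv2.imwrite('pics/z1.png',cv2.convertScaleAbs(a,alpha=1.5))
a=cv2.resize(im[115:250,340:440],None,fx=4,fy=4,interpolation=cv2.INTER_CUBIC)
cv2.imwrite('pics/z2.png',cv2.convertScaleAbs(a,alpha=1.5))
E
```

```text
(no output)
```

View pics/z1.png

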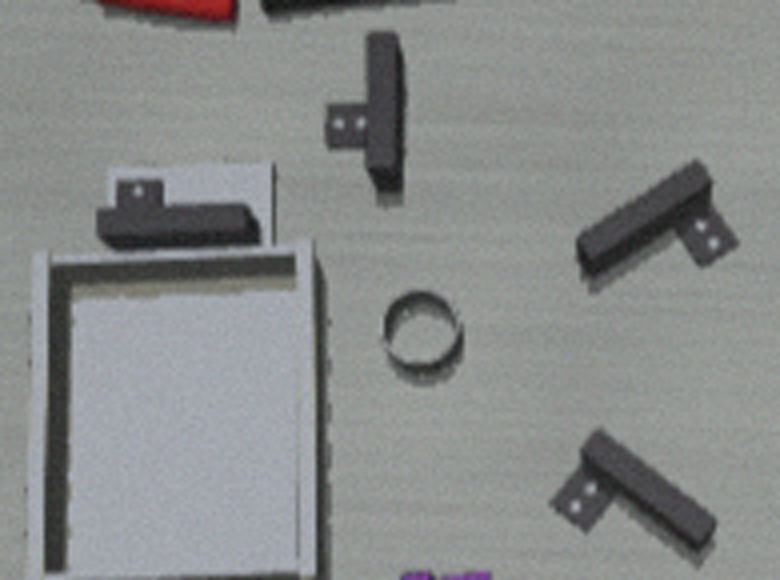

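View pics/z2.png

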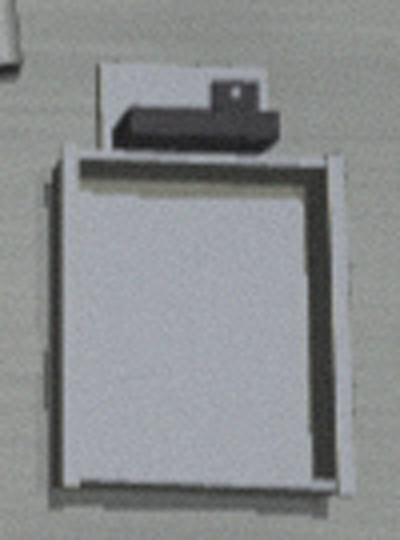

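Checking hands with the foot end pointed away:
- **Bracket at (272,135):** its foot juts clockwise, so it is right-hand.
- **Bracket at (270,203):** it juts counter-clockwise, so it is left-hand.
- **Bracket at (206,107):** its foot is mid-arm, so it isn't part of the job.
- **Samples:** the image-left tub (+y) is right-hand and the image-right tub (−y) is left-hand.

Next I'll measure the poses.

```bash
cat > h.py <<'E'
import numpy as np,cv2
def world(f):
    z=f['range_z'];v,u=np.mgrid[:384,:512]
    c=np.stack([(u-f['cx'])/f['fx']*z,(v-f['cy'])/f['fy']*z,z],-1)
    return (c-f['t'])@f['R']
def cast(f,uv,h):
    uv=np.atleast_2d(uv).astype(float)
    d=np.stack([(uv[:,0]-f['cx'])/f['fx'],(uv[:,1]-f['cy'])/f['fy'],np.ones(len(uv))],-1)@f['R']
    o=-f['R'].T@f['t']
    return o+d*((h-o[2])/d[:,2])[:,None]
E
python3 - <<'E'
from h import *
for n in ['top','scene']:
    f=dict(np.load(f'pics/{n}0.npz'));W=world(f);g=f['image'].max(-1).astype(int)
    sat=f['image'].max(-1).astype(int)-f['image'].min(-1)
    print(n,'bench z',np.median(W[f['range_z']>0][:,2]))
    top=((W[...,2]>.040)&(W[...,2]<.060)&(g<95)&(sat<30)&(f['range_z']>0)).astype(np.uint8)
    k,l,st,c=cv2.connectedComponentsWithStats(top)
    for i in range(1,k):
        if st[i,4]<60 or st[i,4]>900: continue
        v,u=np.nonzero(l==i)
        P=cast(f,np.c_[u,v],.05)[:,:2]
        r=cv2.minAreaRect((P*1000).astype(np.float32))
        print('dark',c[i].round(0),st[i,4],np.round(r,1) if 0 else [np.round(x,1) for x in r],'zmed',np.median(W[l==i][:,2]).round(4),'mean',P.mean(0).round(4))
    # tubs: rim
    rim=((abs(W[...,2]-.055)<.006)&(g>100)&(sat<40)&(f['range_z']>0)).astype(np.uint8)
    k,l,st,c=cv2.connectedComponentsWithStats(rim,connectivity=8)
    for i in range(1,k):
        if st[i,4]<80: continue
        v,u=np.nonzero(l==i);P=cast(f,np.c_[u,v],.055)[:,:2]
        r=cv2.minAreaRect((P*1000).astype(np.float32))
        print('rim',c[i].round(0),st[i,4],[np.round(x,1) for x in r])
E
```

```text
top bench z 0.0006810198580453944
dark [436.  91.] 484 [array([ 786. , -450.6]), array([371.8, 174.7]), np.float64(57.8)] zmed 0.0501 mean [ 0.7868 -0.4484]
dark [418.  36.] 152 [array([ 950.3, -405.7]), array([103.9,  21.6]), np.float64(87.1)] zmed 0.0505 mean [ 0.9516 -0.4069]
dark [126.  53.] 114 [array([885.8, 416.6]), array([39.6, 77.7]), np.float64(34.8)] zmed 0.0503 mean [0.882  0.4124]
dark [493.  67.] 329 [array([ 863.3, -605.4]), array([110.6,  28.2]), np.float64(86.8)] zmed 0.0525 mean [ 0.8623 -0.6117]
dark [439.  76.] 594 [array([ 831.4, -456.5]), array([ 47.5, 210.1]), np.float64(8.0)] zmed 0.0525 mean [ 0.831  -0.4592]
dark [482.  89.] 463 [array([ 792.8, -565.7]), array([ 29.4, 186.5]), np.float64(9.9)] zmed 0.0539 mean [ 0.7944 -0.5764]
dark [205. 105.] 257 [array([730.5, 181. ]), array([102. ,  19.3]), np.float64(3.0)] zmed 0.0497 mean [0.7311 0.1822]
dark [270. 133.] 293 [array([656.4,   1.1]), array([ 22.3, 101.1]), np.float64(35.2)] zmed 0.0492 mean [0.6562 0.0017]
dark [154. 139.] 110 [array([635.3, 313.6]), array([19.5, 99.8]), np.float64(5.3)] zmed 0.0509 mean
[... 2373 characters left out ...]
-9.8]), array([97.7, 30.1]), np.float64(53.2)] zmed 0.0503 mean [ 0.4779 -0.0091]
dark [386. 237.] 495 [array([738.9, 177.4]), array([101.8,  28.4]), np.float64(2.6)] zmed 0.0508 mean [0.7404 0.178 ]
dark [291. 250.] 406 [array([665.1,  -1.9]), array([ 20.2, 104.5]), np.float64(35.0)] zmed 0.051 mean [ 0.6666 -0.0038]
dark [132. 312.] 418 [array([ 636.2, -318.2]), array([101.6,  16.9]), np.float64(88.8)] zmed 0.0506 mean [ 0.6364 -0.3202]
rim [359. 158.] 1149 [array([512.5, 308.6]), array([233.6, 193.2]), np.float64(3.9)]
rim [500. 166.] 453 [array([698.4, 589.7]), array([ 64.1, 162.4]), np.float64(35.0)]
rim [104. 263.] 2137 [array([ 496.2, -316.1]), array([188.3, 231.7]), np.float64(89.2)]
```

The sizes agree with the given ones: the top faces are 101×22 and 100×21 mm at z≈0.050, and the tubs are about 220×180 mm. The measured poses are:
- **Right-hand bracket:** (0.656, 0.001), yaw −54.8°
- **Left-hand bracket:** (0.468, −0.006), yaw 53.2°
- **tub_right:** (0.512, 0.309), yaw 3.9°
- **tub_left:** (0.496, −0.316), yaw −0.8°

I'll plan the IK, then pick and place the right-hand bracket.

```bash
cat >> h.py <<'E'
D=np.deg2rad
JOB={'R':dict(p=(.657,.001),yaw=D(-54.8),tub=(.512,.309),tyaw=D(3.9)),
     'L':dict(p=(.469,-.006),yaw=D(53.2),tub=(.496,-.316),tyaw=D(-.8))}
OFF=-.006; ZG=.024
def wrap(a): return (a+np.pi)%(2*np.pi)-np.pi
def poses(k,s):
    j=JOB[k]; out=[]
    for (c,y) in ((j['p'],j['yaw']),(j['tub'],j['tyaw'])):
        xy=np.array(c)+OFF*np.array([np.cos(y),np.sin(y)])
        out.append((xy,[np.pi,0,wrap(y+s*np.pi/2)]))
    return out
E
python3 - <<'E'
from plant import robot
from h import *
for k in 'RL':
  for s in (1,-1):
    for (xy,o),z in zip(poses(k,s),(ZG,ZG+.006)):
      for h in (z,.22):
        q=robot.inverse_kinematics([*xy,h],o); print(k,s,xy.round(3),h,None if q is None else np.round(q,2))
E
```

```text
R 1 [0.654 0.006] 0.024 [-0.28  0.69  0.29  1.76 -0.28  0.73  0.77]
R 1 [0.654 0.006] 0.22 [-0.39  0.47  0.45  1.63 -0.23  1.08  0.74]
R 1 [0.506 0.309] 0.03 [-0.57  0.59 -0.07  1.9   0.07  0.65  0.96]
R 1 [0.506 0.309] 0.22 [-0.59  0.36 -0.04  1.76  0.02  1.03  1.  ]
R -1 [0.654 0.006] 0.024 [-0.75  1.    1.1   1.79 -1.04  1.06 -1.76]
R -1 [0.654 0.006] 0.22 [-0.77  0.68  1.11  1.66 -0.65  1.22 -2.04]
R -1 [0.506 0.309] 0.03 [-0.97  0.64  0.48  1.92 -0.45  0.69 -1.72]
R -1 [0.506 0.309] 0.22 [-1.06  0.39  0.58  1.79 -0.25  1.04 -1.89]
L 1 [ 0.465 -0.011] 0.024 [-0.02  0.47 -0.05  2.2   0.05  0.48  2.38]
L 1 [ 0.465 -0.011] 0.22 [-0.26  0.15  0.22  2.05 -0.04  0.95  2.47]
L 1 [ 0.49  -0.316] 0.03 [ 0.16  0.62  0.46  1.95 -0.43  0.67  2.45]
L 1 [ 0.49  -0.316] 0.22 [-0.24  0.51  1.04  1.82 -0.49  1.1   2.54]
L -1 [ 0.465 -0.011] 0.024 [-0.38  0.49  0.39  2.22 -0.39  0.5  -0.33]
L -1 [ 0.465 -0.011] 0.22 [-0.61  0.16  0.62  2.07 -0.11  0.95 -0.58]
L -1 [ 0.49  -0.316] 0.03 [-0.11  0.77  0.88  1.96 -0.83  0.82 -0.34]
L -1 [ 0.49  -0.316] 0.22 [-0.16  0.45  0.89  1.82 -0.4   1.06 -0.7 ]
```

```bash
cat >> h.py <<'E'
def run(robot,k,s):
    def say(m):
        S=robot.sense();print(m,'t',round(S['t'],2),'tcp',S['tcp_pos'].round(3) if hasattr(S['tcp_pos'],'round') else S['tcp_pos'],'F',np.round(S['wrist_force'],1),'op',round(S['opening'],3),flush=True);return S
    (a,oa),(b,ob)=poses(k,s)
    robot.grip(1.0)
    robot.goto([*a,.20],oa); say('above')
    c=robot.move_straight([*a,ZG],vel=.1,contact_N=8); S=say(f'down contact={c}')
    if c: return
    robot.grip(0.0,60); S=say('gripped')
    if S['opening']<.1: return
    robot.move_straight([*a,.20],vel=.12); say('lifted')
    robot.goto([*b,.20],ob); S=say('over tub')
    f=robot.grab_frame('scene');cv2.imwrite(f'pics/carry_{k}.png',f['image'][:,:,::-1])
    if S['opening']<.1: return
    robot.move_straight([*b,ZG+.016],vel=.12,contact_N=15); say('near')
    c=robot.move_straight([*b,ZG+.005],vel=.02,contact_N=4); say(f'placed contact={c}')
    robot.grip(.65); say('released')
    robot.move_straight([*b,.22],vel=.12); say('up')
E
python3 - <<'E'
from plant import robot
from h import *
run(robot,'R',1)
E
```

```text
above t 2.84 tcp [0.654 0.008 0.2  ] F [-0.2 -0.1 -0.2] op 0.999
down contact=False t 4.75 tcp [0.654 0.006 0.025] F [ 0.7  0.7 -0.6] op 1.0
gripped t 5.37 tcp [0.654 0.006 0.024] F [ 0.5 -0.   1.8] op 0.228
lifted t 6.98 tcp [0.653 0.006 0.199] F [ 0.1  0.9 -2.4] op 0.228
over tub t 8.26 tcp [0.508 0.306 0.2  ] F [ 0.3 -0.4 -1.7] op 0.224
near t 9.79 tcp [0.507 0.309 0.041] F [ 0.2  0.1 -1.2] op 0.226
placed contact=True t 10.29 tcp [0.506 0.309 0.03 ] F [-0.4  0.6  4.9] op 0.223
released t 10.73 tcp [0.505 0.308 0.029] F [0.1 0.6 1. ] op 0.649
up t 12.47 tcp [0.506 0.308 0.219] F [ 0.4 -0.2 -0.6] op 0.653
```

The right-hand bracket went as planned: the jaws stopped at about 19–20 mm, and contact came at TCP z 0.030, which is the grasp height plus the 6 mm floor. Now the left-hand one.

```bash
python3 - <<'E'
from plant import robot
from h import *
run(robot,'L',-1)
robot.goto([.46,0,.30],[np.pi,0,0])
for n in ['top','scene']:
    f=robot.grab_frame(n);cv2.imwrite(f'pics/{n}1.png',f['image'][:,:,::-1]);np.savez(f'pics/{n}1.npz',**f)
    W=world(f);g=f['image'].max(-1).astype(int);sat=g-f['image'].min(-1)
    m=((W[...,2]>.048)&(W[...,2]<.064)&(g<95)&(sat<30)&(f['range_z']>0))
    for k in 'RL':
        c=JOB[k]['tub'];t=JOB[k]['tyaw'];R=np.array([[np.cos(t),np.sin(t)],[-np.sin(t),np.cos(t)]])
        rel=(W[...,:2]-c)@R.T
        mm=m&(abs(rel[...,0])<.098)&(abs(rel[...,1])<.078)
        mm=cv2.morphologyEx(mm.astype(np.uint8),cv2.MORPH_OPEN,np.ones((3,3)))
        kk,l,st,cc=cv2.connectedComponentsWithStats(mm)
        i=1+np.argmax(st[1:,4]) if kk>1 else None
        if i is None: print(n,k,'none');continue
        v,u=np.nonzero(l==i);P=(cast(f,np.c_[u,v],.056)[:,:2]-c)@R.T
        r=cv2.minAreaRect((P*1000).astype(np.float32));print(n,k,st[i,4],[np.round(x,1) for x in r],'z',np.median(W[l==i][:,2]).round(4))
E
```

```text
above t 14.31 tcp [ 0.466 -0.01   0.2  ] F [-0.3  0.4  0.1] op 0.999
down contact=False t 16.22 tcp [ 0.466 -0.011  0.024] F [-0.2 -0.2  0.6] op 1.003
gripped t 16.83 tcp [ 0.466 -0.011  0.024] F [ 0.4 -0.6  2.4] op 0.224
lifted t 18.45 tcp [ 0.465 -0.011  0.199] F [-0.3 -0.  -1.6] op 0.227
over tub t 19.62 tcp [ 0.491 -0.314  0.199] F [-0.7  0.3 -1.4] op 0.229
near t 21.15 tcp [ 0.49  -0.316  0.041] F [-0.3 -0.6 -2.6] op 0.225
placed contact=True t 21.64 tcp [ 0.49  -0.316  0.03 ] F [ 0.5 -0.7  4.7] op 0.228
released t 22.08 tcp [ 0.489 -0.315  0.029] F [-0.   0.2  0. ] op 0.647
up t 23.82 tcp [ 0.49  -0.316  0.219] F [ 0.4  0.5 -0.3] op 0.646
top R 300 [array([0.1, 0.5]), array([97.6, 20.9]), np.float64(0.3)] z 0.0557
top L 307 [array([-2.5,  2.9]), array([20.8, 99. ]), np.float64(89.2)] z 0.055
scene R 271 [array([ 7.5, -5.7]), array([ 27.4, 100.6]), np.float64(89.7)] z 0.0569
scene L 428 [array([ 5.7, -0.1]), array([ 18.9, 102.2]), np.float64(89.5)] z 0.0571
```

View pics/top1.png

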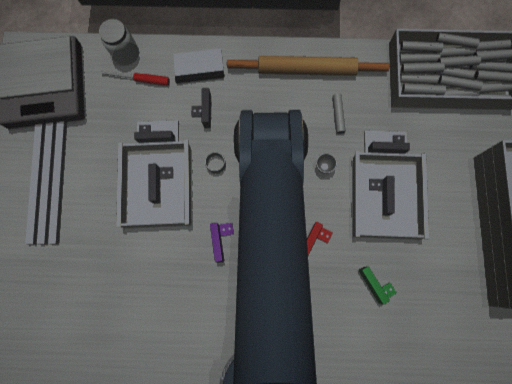

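View pics/scene1.png

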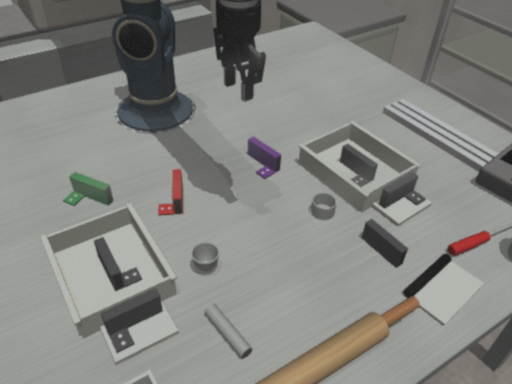

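In the top view, the bracket in the image-left tub at (155,183) has its foot end up and its foot to the right, so it is right-hand like that tub's sample. The one at (387,195) has its foot to the left, so it is left-hand like its sample. Both stand upright near the tub centres, the look-alikes and middle-foot bracket haven't moved, and the gripper is clear of everything.

```bash
python3 - <<'E'
from plant import robot
robot.sleep(.3);s=robot.sense();print(s['t'],s['wrist_force']);print(robot.close_job())
E
```

```text
25.4583 [-0.01399061 -0.15821988 -0.7208774 ]
the job is handed in; nothing more can be done
None
```

Both loose end-foot brackets are in the tubs of their own hand, and I handed the job in at about 25.5 s of the 53 s allowed. The right-hand bracket is in the tub on the robot's left (+y), and the left-hand one is in the tub on its right (−y). I left the middle-foot bracket and the purple, red and green look-alikes alone.

- **Position:** in the top view, both brackets are within 4 mm of their tub centres. The scene view put them 6–9 mm off; I put the difference down to the arm's side face showing in that view. Both are well inside the 95 / 75 mm limits.
- **Standing:** their tops are at z ≈ 0.055–0.057 m against the expected 0.056, so they stand on the floor, foot-side down.
- **Forces and clearance:** the highest wrist force I read was about 5 N, and at hand-in the gripper was clear of everything. None of my checks failed.

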